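Key the drive disc onto the tyre-truing stand

ROBOT

A 6-joint arm with a two-finger parallel gripper is mounted at the origin on the work surface; the furniture and walls round the work are solid. World frame = base frame: x ahead of the robot, y to its left, z up, the work surface at z = 0. Lengths are in mm, angles in rad, forces in N, time in s.
With the tool pointing down it reaches from about 350 to 875 mm from the base axis. Payload 4.2 kg.
Tool frame: the origin (TCP) lies midway between the tips of the shut fingers; the grasp point (between the pads) lies 19 mm behind it; z points along the fingers, y is the line along which they close (so a half turn about z gives the same grasp; the last joint's range is limited). The gripper opens to 85 mm and grips with 20 to 120 N. Pads are 22 mm wide; open, the fingers measure 114 mm over their backs; the gripper's body (76 mm by 85 mm) begins 54 mm behind the grasp point. The pads swing forward as they close: fully open they stand 13 mm farther back than shut.
Start: joints at [1.514, 0.385, 0.008, 0, -1.194, -0.259], TCP at [194.078, 594.082, 231.312] pointing down, gripper open.
Joint ranges: [-3.14, 3.14], [-1.21, 2.06], [-1.07, 1.41], [-3.16, 2.05], [-2.99, -0.16], [-3.1, 3.1]. Speed limits (rad/s): [2.79, 2.79, 3.14, 3.14, 3.14, 3.14].

INTERFACE

Orientations are given as a unit quaternion [x, y, z, w].
In Python, from bench import arm, eyes, nets gives the robot as it stands.
- The arm moves only by the tool apply_moves, never from a script. Its arguments are lists of equal length, an entry for each row: "delta_rot": the turn, a rotation vector about the tool's x, y, z as a fraction of full scale, a list of three; "xyz": the shift along the tool's x, y, z as a fraction of full scale, a list of three; "hand": the gripper command: -1 is fully open, 1 is shut, values between are in proportion. In form: {"delta_rot": [[ax, ay, az], ...], "xyz": [[dx, dy, dz], ...], "hand": [hand, ...]}. A call has 1 to 20 rows; each row shifts and turns the commanded pose from where the row before left it, along the tool's axes as they then stand; what a row does not reach is not made up. Full scale, the value 1, is 0.025 m for a shift and 6 degrees for a turn. A row lasts 1/12 s, in which the tool goes at most 41.7 mm and 7.16 degrees, less where a joint would pass 70% of its speed; a pose out of reach is approached as far as the arm can. A call with a number of a shift or a turn outside -1 to 1 is refused whole. A call with a gripper value outside its range is refused whole. The fingers move at their own pace and stop on an object; the grip force is fixed at half the most. Time passes only in rows, so rows that do not move let the fingers close. It gives the time, the measured TCP pose, the force, the opening and the grip force at its end, in the units of the state.
- arm.read_state(): the state, without advancing time (a new reading comes with each control period).
- eyes.get_image(name): name is "scene" or "top" or "wrist"; returns a dict with "frame" (480x640x3 uint8, red, green, blue), "range_z" (480x640 float32, mm along the optical axis (not along the pixel's ray), 0 where there is no reading), "camera_matrix" (3x3 intrinsics, pixels), "R" (3x3) and "t" (3): a world point X has camera coordinates R X + t; the wrist camera has in their place "hand_eye" (4x4, takes a point from camera to tool coordinates, whose origin is the TCP and whose axes are the flange's). Camera axes: x right, y down, z forward; pixel columns grow to the right and rows downward; lengths in mm; the calibration is good to about 2 mm. A picture is of the moment at which its call begins: read the wrist's pose just before it.
- arm.job_done(): hands the job in; it is judged then, once.
Trained networks look in a picture, given as the dict that the camera call returned (one of the last four; its "shot" number tells which), for a name from the list of things; names that differ only in an ending like _2 or _b are one class to them, and where a whole thing is asked for, a point or a joint stands for the part that bears it (a point fixed in the world has none). Each returns a list of dicts, best first, with "score" (0 to 1); they miss things now and then, are a little off and sometimes report something else, mostly with a low value. They report only what shows in the picture. A call takes as long as a camera call. They do not tell look-alikes from the thing itself.
- nets.look_for(name, picture): "bbox" ([left, top, right, bottom] in pixels, round what is visible of it).
- nets.masks_of(name, picture): "region" (480x640 bool, what is visible of it) and "bbox" ([left, top, right, bottom] in pixels, round what is visible of it).
The state is a dict: "clock": time; "joints": joint angles; "joint_vel": joint speeds; "joint_efforts": joint torques, N m; "position": TCP position; "ee_rot": TCP orientation; "contact_force": force on the tool from outside, world axes, zero at the start; "wrist_torque": the same for the moment, N m; "gripper_width": finger opening in mm; "grasp_force": force on a finger pad.
Only numpy, scipy, OpenCV 4.12 (cv2) and the standard library are available. Lean on these libraries where they do the work, as an engineer would, in place of code of your own. Each camera call takes 0.05 s, during which the arm holds its last target. There are 200 camera calls.

TASK

Push the drive disc round with a fingertip against its upright lug until the notch in its rim stands over the stand's index pin, then press down on the hub in its middle until the disc is fully home, level and keyed on the pin. Do it by pushing only: never grip the lug or the hub and never lift the disc. Do not disturb the tyre stack, the traffic cone or the red car.

Things in the scene. Friction and masses are not known exactly. Their poses are not given: they have to be found in the camera images.
- stand: Tyre-truing stand fixed to the table: dark steel round base 128 mm across, 12 mm high; on it a steel seating shoulder 72 mm across, its top 24 mm above the table, and a middle spindle 13 mm across reaching 41 mm. Origin: on the spindle axis at table height; z up. Its -x side, with the index pin and block, faces the robot within about 70 degrees.
- pin_top (a point): Top of the stand's round-ended steel index pin, 8 mm across, 31 mm above the table, 52 mm from the spindle axis towards the stand's -x. It stands under the disc's rim, so from above it shows only through the notch.
- index_block (a point): Middle of the top of a bright metal square block (14 x 14 mm, top 34 mm above the table) on the stand just outside the disc's rim, 72 mm from the spindle axis, on the same radius as the pin: it shows where the hidden pin is.
- disc: Loose aluminium drive disc on the spindle, 112 mm across, 9 mm thick, 0.15 kg or so. Origin: middle of its underside; z up; notch at its +x, lug at its -x. At the start its underside is 34 mm above the table, level, 3 mm above the pin: it turns freely either way, 1 mm of play, and stays where left. Home it is 24 mm up. Pressed with notch off the pin it lands on the pin and tilts.
- notch (a point): Middle of the open notch in the disc's rim, 52 mm from the disc's axis, at half thickness. The notch is about 10 mm wide inside, 17 mm at the rim and 12 mm deep, cut right through; the pin enters it when the disc's angle is right within about 0.06 rad. At the start it is 0.7 to 3.1 rad from the pin, either way round.
- lug (a point): Upright dark drive lug on top of the disc, opposite the notch, 45 mm from the disc's axis: 14 mm along the radius, 10 mm across it, from the disc's top face to 18 mm above it. This point is at its middle, 18 mm above the disc's underside. Pushed sideways on either broad face it turns the disc; less than 2 N is needed.
- hub_top (a point): Middle of the flat cap (22 x 22 mm) on the disc's square hub (26 x 26 mm), on the disc's axis: 60 mm above the table at the start, 50 mm when the disc is home. Press here, straight down.
- collar (a joint): Black friction collar round the spindle (58 mm across) under the disc, which it carries: 0 m at the start, about 0.010 m when the disc is home. It takes about 5 N (less the disc's weight) to push it down, more if pushed fast; it stays where it is pushed and does not spring back.
- tyre_stack: Loose stack of red and white toy tyres, 37 mm across, 36 mm high, left of the work; origin under its middle. Leave alone.
- traffic_cone: Loose orange toy traffic cone, 26 mm square, 30 mm high, beyond the work; origin under its middle. Leave alone.
- red_car: Loose red model race car, 55 x 106 x 43 mm, long axis y, right of the work; origin under its middle. Leave alone.
There are look-alikes about, which are no part of the job. Several things have the shape of the stand; the one meant has the colours described above.

How it is judged (in metres and radians):
At the end, for the whole second after the job is handed in: The notch is over the pin (within 6 mm seen from above), the disc's underside is fully down on the seating shoulder, 24 mm above the table (no more than 25.5 mm), level within 0.03 rad and at rest (horizontal distance between notch and pin_top below 0.006 m and z of disc in the frame of stand below 0.0255 m and angle between disc's own z axis and vertical below 0.03 rad and linear speed of disc below 0.01 m/s); the robot touches nothing.
It fails at once if the disc is lifted (its underside more than 40 mm above the table; it starts at 34 mm) (z of disc in the frame of stand above 0.04 m).
It fails at once if the lug or the hub is pinched from two sides ((contact force between the fingers and disc_c4 above 1 N and contact force between the fingers and disc_c5 above 1 N) or (contact force between the fingers and disc_c0 above 1 N and contact force between the fingers and disc_c1 above 1 N) or (contact force between the fingers and disc_c2 above 1 N and contact force between the fingers and disc_c3 above 1 N)).
It fails at once if the tyre stack, the traffic cone or the red car is moved by more than 15 mm (distance of any of tyre_stack, traffic_cone, red_car from where it was at the start of the episode above 0.015 m).
It also fails if it takes over 58 s, if anything falls off the work surface, if the arm or the gripper's body presses on something with over 40 N, if the wrist force passes 120 N, or if a joint passes its speed limit or range.

## Working session

There is one attempt and no reset: what is moved stays moved. The work goes in short steps, Python scripts to look and compute and a tool call to move; the robot and the scene stay as the last step left them, time stands still between calls to the robot, and variables do not carry over. Pictures are saved under pics/ and viewed, at most 10 in all, crops included, and the job is handed in when it is done.

Besides the shell and the picture viewer there is one more tool, called after "Request:" by a JSON object that holds its "method" and its "body". apply_moves: Moves the arm, as the interface text tells. Its arguments: {"type":"object","properties":{"delta_rot":{"type":"array"},"xyz":{"type":"array"},"hand":{"type":"array"}},"required":["delta_rot","xyz","hand"]}

```bash
mkdir -p pics
cat > h.py <<'E'
import numpy as np, cv2
from bench import arm, eyes, nets
def save(p,n): cv2.imwrite('pics/'+n,cv2.cvtColor(p['frame'],cv2.COLOR_RGB2BGR))
def world(p,u,v,d):
    K=p['camera_matrix'];c=np.array([(u-K[0,2])/K[0,0]*d,(v-K[1,2])/K[1,1]*d,d])
    return np.array(p['R']).T@(c-np.array(p['t']))
def plane(p,u,v,z):
    K=np.array(p['camera_matrix']);R=np.array(p['R']);t=np.array(p['t'])
    o=-R.T@t;r=R.T@np.array([(u-K[0,2])/K[0,0],(v-K[1,2])/K[1,1],1]);return o+r*(z-o[2])/r[2]
def cloud(p):
    K=p['camera_matrix'];d=p['range_z'];v,u=np.mgrid[:480,:640]
    c=np.stack([(u-K[0,2])/K[0,0]*d,(v-K[1,2])/K[1,1]*d,d],-1);return (c-np.array(p['t']))@np.array(p['R'])
E
python3 - <<'E'
from h import *
print(arm.read_state())
a=eyes.get_image('top');b=eyes.get_image('scene')
save(a,'top1.png');save(b,'scene1.png')
C=cloud(a)
print(a['R'],a['t'],a['camera_matrix'])
for n in ['stand','disc','notch','lug','hub_top','index_block','tyre_stack','traffic_cone','red_car']:
    try:
        for r in nets.look_for(n,a)[:4]:
            l,t,rr,bb=r['bbox'];u,v=(l+rr)/2,(t+bb)/2
            print(n,round(r['score'],2),np.round(r['bbox']),np.round(C[int(v),int(u)]))
    except Exception as e: print(n,e)
E
```

```text
{'clock': 0.0, 'joints': array([ 1.51363035e+00,  3.85528679e-01,  6.61009920e-03, -5.06923990e-04,
       -1.19402552e+00, -2.58591018e-01]), 'joint_vel': array([-0.00039431,  0.00045447,  0.00048473,  0.00100998,  0.00054435,
        0.00139462]), 'joint_efforts': array([-3.52853431e-05, -3.92285728e+01,  1.88395375e+01,  4.18589383e+00,
       -4.60650801e-03,  5.15108042e-06]), 'position': array([193.88774765, 593.53228571, 230.23110105]), 'ee_rot': array([ 9.87547753e-01, -1.57315690e-01, -1.26418495e-04,  1.09213045e-03]), 'contact_force': array([ 0.40562493, -0.0140622 ,  0.20910788]), 'wrist_torque': array([ 0.05903402,  0.01204565, -0.02933396]), 'grasp_force': 0.0, 'gripper_width': 85.02398809824798}
[[-0.00861098 -0.99992539 -0.00866442]
 [-0.98528985  0.00996321 -0.17060081]
 [ 0.17067441  0.00706792 -0.98530213]] [  87.60609906  545.08038086 1219.99348243] [[470.95575474   0.         318.71460599]
 [  0.         470.95575474 237.96687288]
 [  0.           0.           1.        ]]
stand 0.92 [365. 282. 416. 332.] [ 361. -104.   39.]
stand 0.92 [249. 306. 303. 355.] [303. 197.  35.]
stand 0.68 [295. 196. 343. 228.] [618.  81.  47.]
stand 0.63 [167. 170. 217. 211.] [687. 433.  34.]
disc 0.83 [294. 184. 341. 222.] [642.  86.  59.]
notch 0.98 [297. 180. 340. 222.] [648.  83.  59.]
lug 0.87 [297. 181. 338. 223.] [642.  86.  59.]
lug 0.46 [240. 196. 258. 213.] [644. 273.  39.]
lug 0.44 [291. 155. 299. 164.] [775. 147.  30.]
hub_top 0.9 [297. 181. 337. 220.] [649.  86.  57.]
index_block 0.93 [168. 168. 219. 211.] [690. 431.  31.]
index_block 0.92 [360. 285. 417. 331.] [358. -98.  43.]
index_block 0.85 [250. 305. 305. 357.] [303. 195.  34.]
index_block 0.62 [296. 195. 345. 227.] [624.  78.  41.]
tyre_stack 0.51 [243. 196. 260. 210.] [657. 273.   8.]
traffic_cone 0.52 [290. 156. 298. 166.] [772. 154.  20.]
red_car 0.97 [436. 184. 477. 210.] [ 656. -293.   44.]
```

View pics/top1.png

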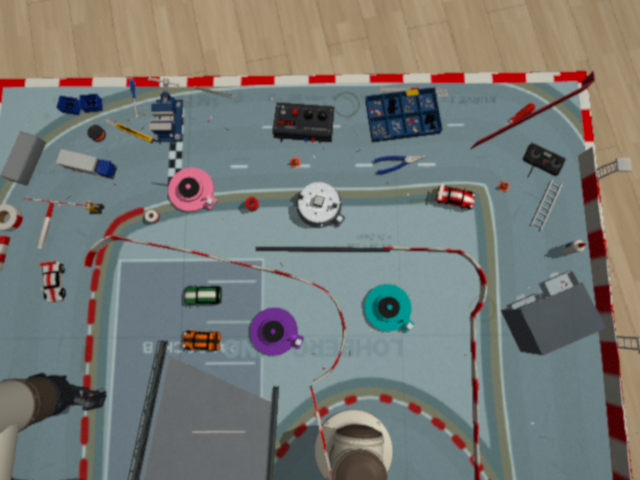

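View pics/scene1.png

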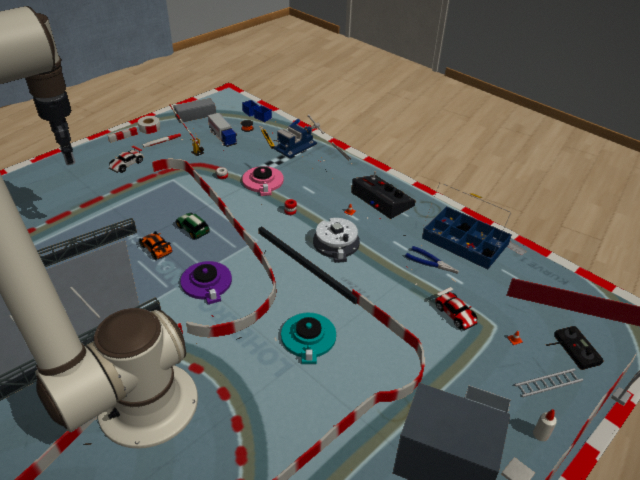

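The stand with the silvery disc is at about (319,203) in the top picture, with the index block near (338,222). The tyre stack is at (251,204), the cone at (295,161) and the car at (456,196). I'll bring the wrist camera over the disc.

Run:
```python
from h import *
from scipy.spatial.transform import Rotation as Ro
s=arm.read_state();R=Ro.from_quat(s['ee_rot']);print(R.as_matrix().round(3))
w=eyes.get_image('wrist');print(np.round(w['hand_eye'],2), w['camera_matrix'])
tgt=np.array([560,80,330.]);d=R.inv().apply(tgt-s['position']);print('tool shift',d, d/25)
a=eyes.get_image('top')
print('hub',plane(a,318,201.5,60),'block',plane(a,338.5,221.5,34))
print('cone',plane(a,294.5,163,0),'stack',plane(a,251,207,0))
i=cv2.resize(a['frame'][160:250,260:380],(800,600),interpolation=cv2.INTER_CUBIC)
cv2.imwrite('pics/crop1.png',i[:,:,::-1])
```

```text
[[ 0.951 -0.311 -0.   ]
 [-0.311 -0.951 -0.   ]
 [-0.     0.    -1.   ]]
[[   0.     -0.96   -0.29   73.76]
 [   1.      0.      0.      0.9 ]
 [  -0.     -0.29    0.96 -142.95]
 [   0.      0.      0.      1.  ]] [[337.37318695   0.         314.39907263]
 [  0.         337.37318695 234.77281705]
 [  0.           0.           1.        ]]
tool shift [507.49983251 374.98700134 -98.68650405] [20.2999933  14.99948005 -3.94746016]
hub [643.58274422  83.47961036  60.        ] block [593.32085395  28.09599747  34.        ]
cone [773.33417516 150.52620973   0.        ] stack [644.87514321 273.58881719   0.        ]
```

View pics/crop1.png

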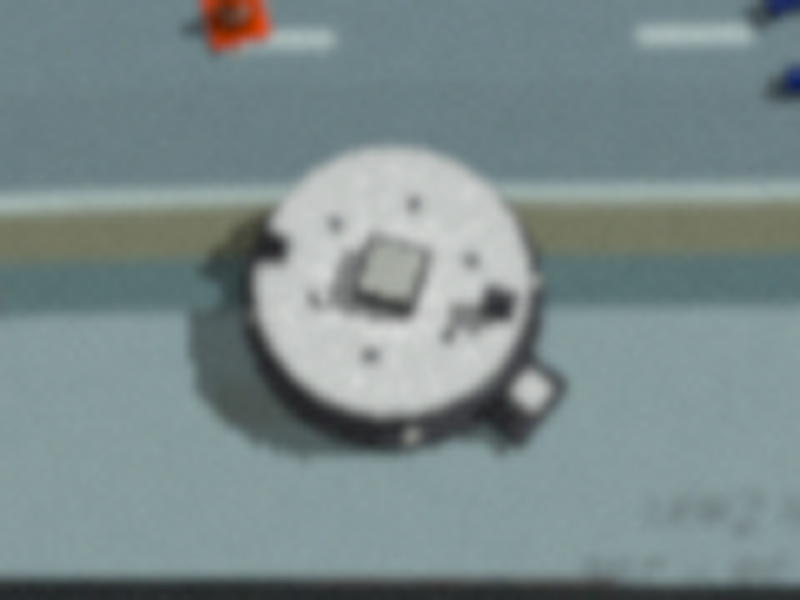

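The crop shows the notch at the upper left (272,247), the dark lug at the right (497,305) and the bright block at the lower right (531,390). The disc therefore needs about 138° of turn, counter-clockwise seen from above.

Request:
{"method": "apply_moves", "body": {"xyz": [[1,0.63,0],[1,0.63,0],[1,0.63,0],[1,0.63,0],[1,0.63,0],[1,0.63,0],[1,0.63,0],[1,0.63,0],[1,0.63,0],[1,0.63,0],[1,0.63,0],[1,0.63,0],[1,0.63,0],[1,0.63,0],[1,0.63,0],[1,0.63,0],[1,0.63,0],[1,0.63,0],[1,0.63,0],[1,0.63,0]], "delta_rot": [[0,0,0],[0,0,0],[0,0,0],[0,0,0],[0,0,0],[0,0,0],[0,0,0],[0,0,0],[0,0,0],[0,0,0],[0,0,0],[0,0,0],[0,0,0],[0,0,0],[0,0,0],[0,0,0],[0,0,0],[0,0,0],[0,0,0],[0,0,0]], "hand": [1,1,1,1,1,1,1,1,1,1,1,1,1,1,1,1,1,1,1,1]}}

```text
clock: 2.32
position: [572.4, 138.1, 231.5]
ee_rot: [0.988, -0.157, 0.0, -0.0]
contact_force: [0.3, 0.6, -0.3]
gripper_width: 0.2
grasp_force: 0.0
```

Request:
{"method": "apply_moves", "body": {"xyz": [[1,0.7,0],[0.9,0.7,0],[0.2,0,0],[0,0,0],[0,0,0],[0,0,0],[0,0,0],[0,0,0],[0,0,0],[0,0,0],[0,0,0],[0,0,0],[0,0,0],[0,0,0]], "delta_rot": [[0,0,0],[0,0,0],[0,0,0],[0,0,1],[0,0,1],[0,0,1],[0,0,1],[0,0,1],[0,0,1],[0,0,1],[0,0,1],[0,0,1],[0,0,1],[0,0,0]], "hand": [1,1,1,1,1,1,1,1,1,1,1,1,1,1]}}

```text
clock: 3.48
position: [610.4, 90.3, 231.4]
ee_rot: [0.776, -0.63, -0.0, -0.0]
contact_force: [0.1, -0.5, -0.6]
gripper_width: 0.1
grasp_force: 0.0
```

Run:
```python
from h import *
s=arm.read_state();print({k:np.round(v,3) for k,v in s.items()})
```

```text
{'clock': np.float64(3.483), 'joints': array([ 0.409,  0.371, -0.013, -0.   , -1.187, -0.202]), 'joint_vel': array([-0.003,  0.001,  0.   ,  0.   , -0.001,  0.141]), 'joint_efforts': array([ -0.05 , -38.45 ,  18.809,   4.179,  -0.   ,  -0.597]), 'position': array([610.364,  90.274, 231.372]), 'ee_rot': array([ 0.776, -0.63 , -0.   , -0.   ]), 'contact_force': array([ 0.06 , -0.547, -0.604]), 'wrist_torque': array([-0.033,  0.024,  0.047]), 'grasp_force': np.float64(0.0), 'gripper_width': np.float64(0.097)}
```

Request:
{"method": "apply_moves", "body": {"xyz": [[0,0,0],[0,0,0],[0,0,0],[0,0,0],[0,0,0],[0,0,0],[0,0,0],[0,0,0],[0,0,0],[0,0,0],[0,0,0],[0,0,0],[0,0,0],[0,0,0],[0,0,0],[0,0,0],[0,0,0],[0,0,0],[0,0,0]], "delta_rot": [[0,0,1],[0,0,1],[0,0,1],[0,0,1],[0,0,1],[0,0,1],[0,0,1],[0,0,1],[0,0,1],[0,0,1],[0,0,1],[0,0,1],[0,0,1],[0,0,1],[0,0,1],[0,0,1],[0,0,1],[0,0,0],[0,0,0]], "hand": [1,1,1,1,1,1,1,1,1,1,1,1,1,1,1,1,1,1,1]}}

```text
clock: 5.07
position: [610.4, 90.1, 231.3]
ee_rot: [-0.002, 1.0, 0.0, -0.0]
contact_force: [-0.3, 0.1, -0.6]
gripper_width: -0.1
grasp_force: 0.0
```

```bash
cat >> h.py <<'E'
from scipy.spatial.transform import Rotation as Ro
def wrist():
    s=arm.read_state();w=eyes.get_image('wrist')
    T=np.eye(4);T[:3,:3]=Ro.from_quat(s['ee_rot']).as_matrix();T[:3,3]=s['position']
    M=T@np.array(w['hand_eye']);R=M[:3,:3].T;w['R']=R;w['t']=-R@M[:3,3];return s,w
E
python3 - <<'E'
from h import *
s,w=wrist();save(w,'wrist1.png');print(s['position'],s['ee_rot'])
np.savez('w1.npz',**{k:w[k] for k in['frame','range_z','camera_matrix','R','t']})
C=cloud(w)
for n in ['stand','disc','lug','hub_top','index_block','notch']:
    for r in nets.look_for(n,w)[:3]:
        l,t,rr,bb=r['bbox'];u,v=(l+rr)/2,(t+bb)/2
        print(n,round(r['score'],2),np.round(r['bbox']),np.round(C[int(v),int(u)]))
E
```

```text
[610.44476915  90.07201852 231.32800644] [-1.51902754e-03  9.99998846e-01  2.20892632e-05 -1.86218901e-05]
stand 0.81 [243. 178. 368. 264.] [622.  80.  42.]
stand 0.71 [557. 221. 640. 325.] [687. 411.  21.]
stand 0.65 [ 79.   1. 150.  15.] [425. -99.  11.]
disc 0.64 [258. 190. 365. 289.] [636.  86.  59.]
lug 0.96 [256. 191. 365. 291.] [638.  85.  59.]
hub_top 0.85 [256. 191. 364. 292.] [638.  84.  60.]
index_block 0.91 [559. 222. 640. 325.] [687. 412.  21.]
index_block 0.75 [ 78.   2. 152.  16.] [425. -98.  12.]
index_block 0.34 [256. 191. 364. 292.] [638.  84.  60.]
notch 0.73 [254. 191. 361. 289.] [636.  82.  59.]
```

View pics/wrist1.png

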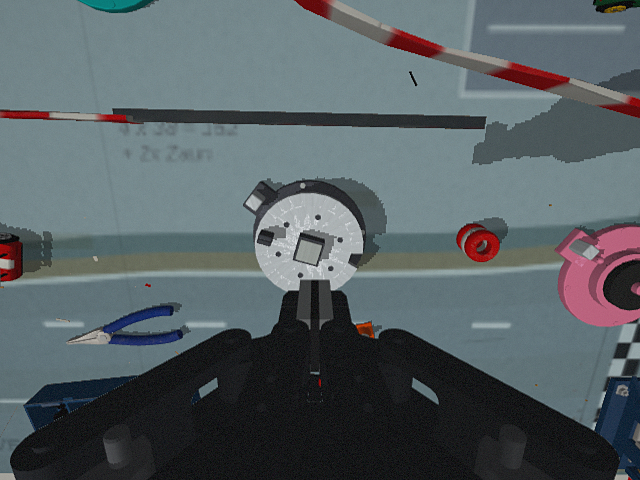

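The wrist picture shows the disc round (310,243), the hub at (309,250), the lug at (266,238), the notch at (355,260) and the block at (256,200). Next I'll measure them from the depth.

```bash
cat >> h.py <<'E'
def colmask(w,C,z0,z1,c,r):
    return (C[...,2]>z0)&(C[...,2]<z1)&(np.hypot(C[...,0]-c[0],C[...,1]-c[1])<r)&(w['range_z']>0)
def measure(w,c0=(643,84)):
    C=cloud(w);g=w['frame'].mean(-1)
    m=colmask(w,C,38,48,c0,62)&(g>120);P=C[m]
    cc,rr=cv2.minEnclosingCircle(P[:,:2].astype(np.float32)) 
    print('disc face n',m.sum(),'z',np.median(P[:,2]),'circle',cc,rr)
    h=colmask(w,C,54,66,cc,15);print('hub top',h.sum(),C[h].mean(0))
    k=colmask(w,C,48,66,cc,60)&~colmask(w,C,0,99,cc,26)
    for p in [C[k&(C[...,2]>57)]]: print('lug top',len(p),p.mean(0),p.min(0),p.max(0))
    return C,np.array(cc)
E
python3 - <<'E'
from h import *
w=dict(np.load('w1.npz'));C,c=measure(w)
for (u,v,z,n) in [(256,200,34,'block'),(355,260,43,'notch'),(266,238,61,'lug'),(309,250,60,'hub')]:
    p=plane(w,u,v,z);print(n,p.round(1),C[v,u].round(1),'ang',np.degrees(np.arctan2(*(p[:2]-c)[::-1])).round(1),np.hypot(*(p[:2]-c)).round(1))
i=cv2.resize(w['frame'][165:305,220:400],(796,620),interpolation=cv2.INTER_CUBIC)[:600]
cv2.imwrite('pics/crop2.png',i[:,:,::-1])
E
```

```text
disc face n 6485 z 43.190772311422556 circle (648.9825439453125, 83.56664276123047) 56.53305435180664
hub top 618 [647.88705725  83.61351284  59.53451093]
lug top 152 [635.56690234  40.44054005  60.66761189] [629.46939983  33.00744336  57.07351438] [641.60945796  48.12645692  63.01283375]
block [602.2  29.5  34. ] [602.   29.8  35.3] ang -130.9 71.4
notch [663.9 132.1  43. ] [675.5 136.   12.7] ang 72.9 50.7
lug [634.4  42.3  61. ] [634.7  42.1  60.2] ang -109.4 43.8
hub [647.   84.1  60. ] [647.   84.1  60. ] ang 165.8 2.1
```

View pics/crop2.png

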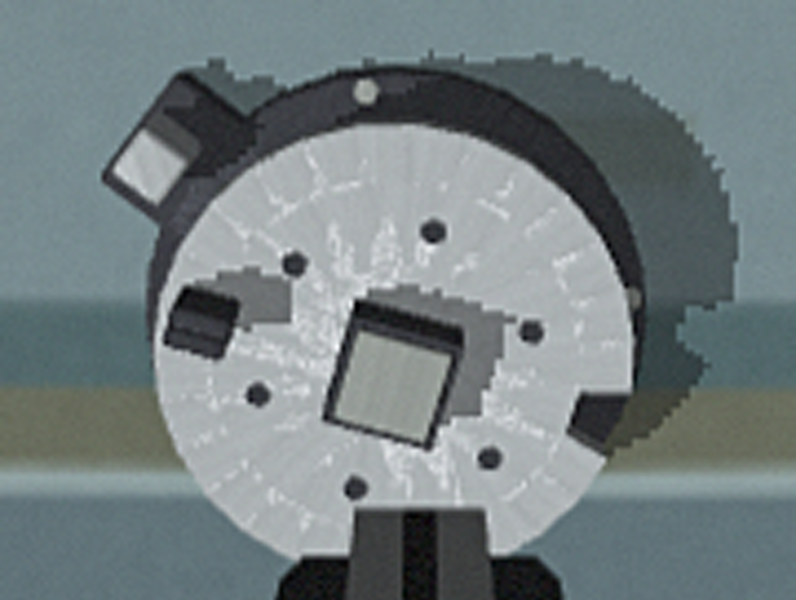

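Request:
{"method": "apply_moves", "body": {"xyz": [[0,-0.85,0],[0,-0.84,0],[0,0,0],[0,0,0],[0,0,0],[0,0,1],[0,0,1],[0,0,1],[0,0,1],[0,0,1],[0,0,1],[0,0,0.8],[0,0,0.4],[0,0,0]], "delta_rot": [[0,0,0],[0,0,0],[0,0,0.92],[0,0,0.92],[0,0,0.92],[0,0,0],[0,0,0],[0,0,0],[0,0,0],[0,0,0],[0,0,0],[0,0,0],[0,0,0],[0,0,0]], "hand": [1,1,1,1,1,1,1,1,1,1,1,1,1,1]}}

```text
clock: 6.58
position: [608.9, 47.1, 48.7]
ee_rot: [0.145, 0.989, -0.001, -0.002]
contact_force: [0.1, 0.5, -0.3]
gripper_width: -0.0
grasp_force: 0.0
```

Run:
```python
from h import *
s,w=wrist();print(s['position'],Ro.from_quat(s['ee_rot']).as_matrix()[:2,0],s['contact_force'])
f=w['frame'];a=eyes.get_image('top')['frame'][170:240,280:360]
i=np.zeros((600,800,3),np.uint8);i[:330,:440]=cv2.resize(f,(440,330));i[330:600,:309]=cv2.resize(a,(309,270))
i[:270,440:800]=cv2.resize(f[130:370,160:480],(360,270))
cv2.imwrite('pics/w2.png',i[:,:,::-1])
```

```text
[608.91624764  47.08059337  48.74193886] [-0.95803474  0.28661734] [ 0.06018007  0.4785548  -0.31848643]
```

View pics/w2.png

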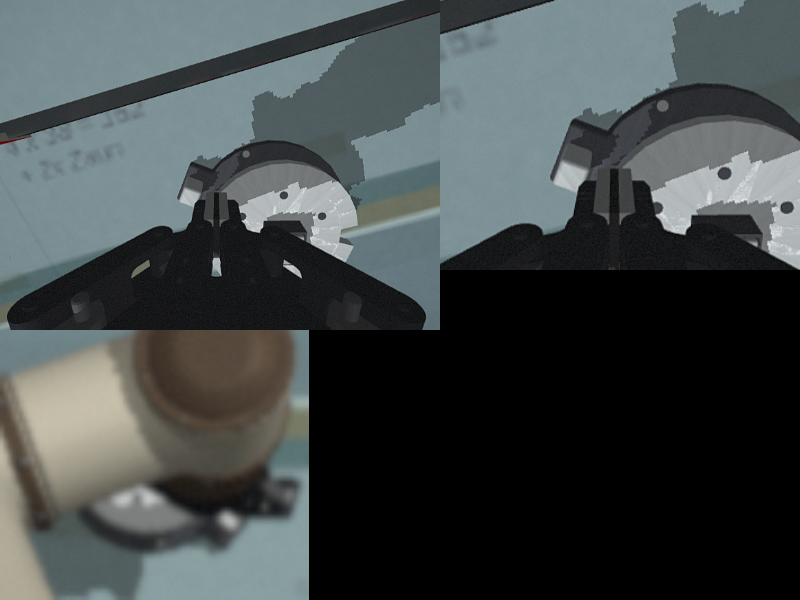

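The tip hovers over the rim behind the lug, (605,200) in the enlarged view, and touches nothing. Now I start pushing.

Request:
{"method": "apply_moves", "body": {"xyz": [[-0.2,0,-0.04],[-0.2,0,0],[-0.095,-0.031,0],[-0.095,-0.031,0],[-0.095,-0.031,0],[-0.095,-0.031,0],[-0.095,-0.031,0],[-0.095,-0.031,0],[-0.095,-0.031,0],[-0.095,-0.031,0],[-0.095,-0.031,0],[-0.095,-0.031,0]], "delta_rot": [[0,0,0],[0,0,0],[0,0,-0.5],[0,0,-0.5],[0,0,-0.5],[0,0,-0.5],[0,0,-0.5],[0,0,-0.5],[0,0,-0.5],[0,0,-0.5],[0,0,-0.5],[0,0,-0.5]], "hand": [1,1,1,1,1,1,1,1,1,1,1,1]}}

```text
clock: 7.68
position: [644.3, 35.7, 53.8]
ee_rot: [-0.117, 0.993, 0.0, 0.001]
contact_force: [-0.2, 0.2, -0.1]
gripper_width: 0.0
grasp_force: 0.2
```

```bash
cat >> h.py <<'E'
def tool(c=(648,83.6)):
    s=arm.read_state();R=Ro.from_quat(s['ee_rot']).as_matrix();P=s['position'];v=P[:2]-np.array(c)
    x=R[:2,0];y=R[:2,1]
    print('pos',P.round(1),'lug-facing angle',np.degrees(np.arctan2(-y[1],-y[0])).round(1),'d',(v@x).round(1),'r',(-v@y).round(1),'F',s['contact_force'].round(1))
E
python3 - <<'E'
from h import *
tool()
s,w=wrist();C=cloud(w);c=(648,83.6)
f=w['frame'];i=np.zeros((600,800,3),np.uint8);i[:]=cv2.resize(f[90:390,120:520],(800,600))
cv2.imwrite('pics/w3.png',i[:,:,::-1])
E
```

```text
pos [644.3  35.7  53.8] lug-facing angle -76.5 d 14.8 r 45.7 F [-0.2  0.2 -0.1]
```

View pics/w3.png

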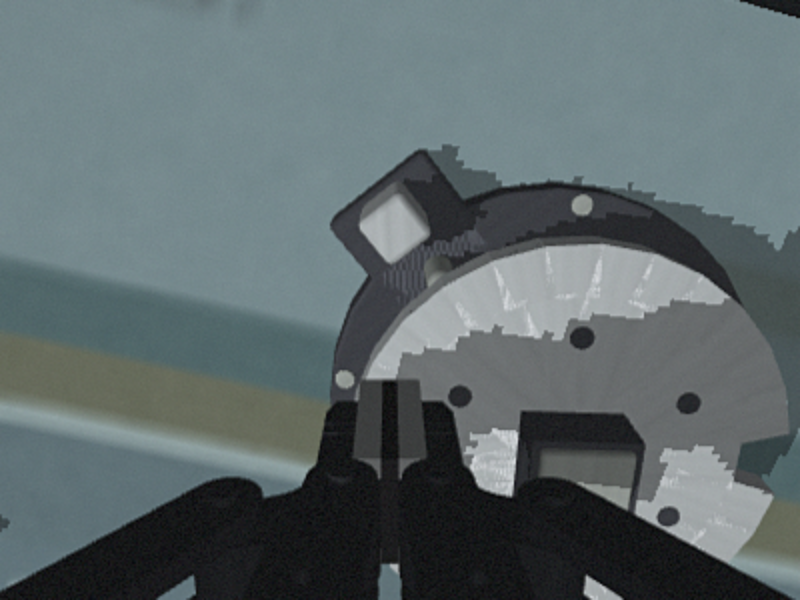

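The pin is now visible under the rim at (437,268). The hub is square with the tool, so the disc is following the finger. I keep pushing.

Request:
{"method": "apply_moves", "body": {"xyz": [[-0.095,-0.031,0.05],[-0.095,-0.031,0.05],[-0.095,-0.031,0],[-0.095,-0.031,0],[-0.095,-0.031,0],[-0.095,-0.031,0],[-0.095,-0.031,0],[-0.095,-0.031,0],[-0.095,-0.031,0],[-0.095,-0.031,0],[-0.095,-0.031,0],[-0.095,-0.031,0],[-0.095,-0.031,0],[-0.095,-0.031,0],[-0.095,-0.031,0],[-0.095,-0.031,0],[-0.095,-0.031,0],[-0.095,-0.031,0],[-0.095,-0.031,0],[-0.095,-0.031,0]], "delta_rot": [[0,0,-0.5],[0,0,-0.5],[0,0,-0.5],[0,0,-0.5],[0,0,-0.5],[0,0,-0.5],[0,0,-0.5],[0,0,-0.5],[0,0,-0.5],[0,0,-0.5],[0,0,-0.5],[0,0,-0.5],[0,0,-0.5],[0,0,-0.5],[0,0,-0.5],[0,0,-0.5],[0,0,-0.5],[0,0,-0.5],[0,0,-0.5],[0,0,-0.5]], "hand": [1,1,1,1,1,1,1,1,1,1,1,1,1,1,1,1,1,1,1,1]}}

```text
clock: 9.4
position: [687.7, 54.9, 50.9]
ee_rot: [-0.598, 0.802, -0.0, 0.001]
contact_force: [-0.1, -1.8, -1.6]
gripper_width: 0.2
grasp_force: 0.2
```

Run:
```python
from h import *
tool()
```

```text
pos [687.7  54.9  50.9] lug-facing angle -16.6 d 16.2 r 46.2 F [-0.1 -1.8 -1.6]
```

Request:
{"method": "apply_moves", "body": {"xyz": [[-0.095,-0.031,0],[-0.095,-0.031,0],[-0.095,-0.031,0],[-0.095,-0.031,0],[-0.095,-0.031,0],[-0.095,-0.031,0],[-0.095,-0.031,0],[-0.095,-0.031,0],[-0.095,-0.031,0],[-0.095,-0.031,0],[-0.095,-0.031,0],[-0.095,-0.031,0],[-0.095,-0.031,0],[-0.095,-0.031,0],[-0.095,-0.031,0],[-0.095,-0.031,0],[-0.095,-0.031,0],[-0.095,-0.031,0],[-0.095,-0.031,0],[0,0,0]], "delta_rot": [[0,0,-0.5],[0,0,-0.5],[0,0,-0.5],[0,0,-0.5],[0,0,-0.5],[0,0,-0.5],[0,0,-0.5],[0,0,-0.5],[0,0,-0.5],[0,0,-0.5],[0,0,-0.5],[0,0,-0.5],[0,0,-0.5],[0,0,-0.5],[0,0,-0.5],[0,0,-0.5],[0,0,-0.5],[0,0,-0.5],[0,0,-0.5],[0,0,0]], "hand": [1,1,1,1,1,1,1,1,1,1,1,1,1,1,1,1,1,1,1,1]}}

```text
clock: 11.07
position: [693.8, 100.5, 51.0]
ee_rot: [0.908, -0.42, 0.001, -0.001]
contact_force: [-1.0, -0.5, 0.5]
gripper_width: 0.1
grasp_force: 0.0
```

Run:
```python
from h import *
tool()
s,w=wrist();b=eyes.get_image('top')
i=np.zeros((600,800,3),np.uint8);i[:300,:400]=cv2.resize(w['frame'],(400,300))
i[:300,400:]=cv2.resize(w['frame'][150:300,220:420],(400,300))
i[300:,:400]=cv2.resize(b['frame'][175:238,280:364],(400,300),interpolation=cv2.INTER_CUBIC)
s2=eyes.get_image('scene');i[300:,400:]=cv2.resize(s2['frame'][200:275,290:390],(400,300),interpolation=cv2.INTER_CUBIC)
cv2.imwrite('pics/w4.png',i[:,:,::-1])
```

```text
pos [693.8 100.5  51. ] lug-facing angle 40.4 d 16.8 r 45.8 F [-1.  -0.5  0.5]
```

View pics/w4.png

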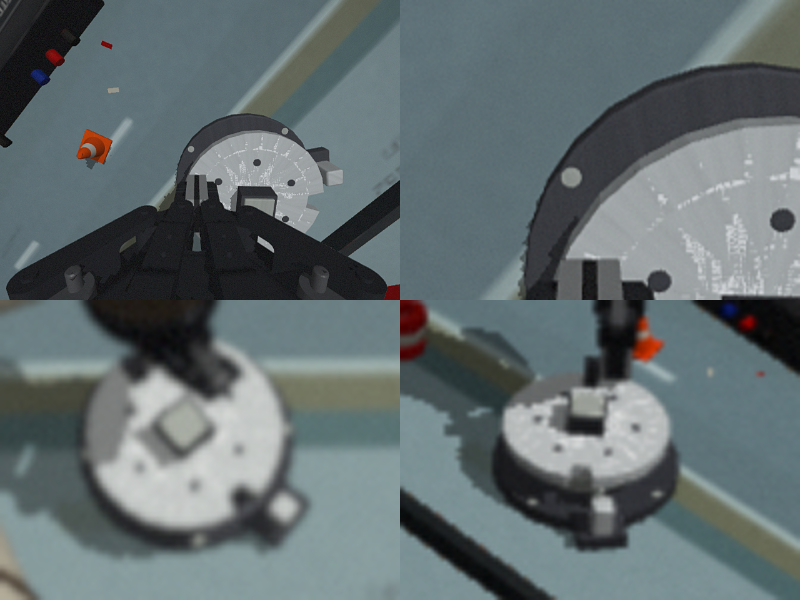

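The notch at (242,495) is still roughly 10° short of the block at (288,507). I'll push most of that, back off, and look from above.

Request:
{"method": "apply_moves", "body": {"xyz": [[-0.095,-0.031,0],[-0.095,-0.031,0],[-0.048,-0.015,0],[0,0,0],[0.4,0,0],[0.4,0,0],[0,0,-1],[0,0.3,-1],[0,0.3,-1],[0,0.3,-1],[0,0.3,-1],[0,0.3,-1],[0,0.3,-1],[0,0,0],[0,0,0]], "delta_rot": [[0,0,-0.5],[0,0,-0.5],[0,0,-0.25],[0,0,0],[0,0,0],[0,0,0],[0,0,0],[0,0,0],[0,0,0],[0,0,0],[0,0,0],[0,0,0],[0,0,0],[0,0,0],[0,0,0]], "hand": [1,1,1,1,1,1,1,1,1,1,1,1,1,1,1]}}

```text
clock: 12.47
position: [676.1, 58.1, 227.2]
ee_rot: [0.933, -0.361, 0.002, -0.001]
contact_force: [-0.9, -0.4, -0.8]
gripper_width: 0.0
grasp_force: 0.0
```

Run:
```python
from h import *
tool()
s,w=wrist();np.savez('w5.npz',**{k:w[k] for k in['frame','range_z','camera_matrix','R','t']})
C,c=measure(w)
cv2.imwrite('pics/w5.png',cv2.resize(w['frame'][150:300,220:420],(800,600),interpolation=cv2.INTER_CUBIC)[:,:,::-1])
```

```text
pos [676.1  58.1 227.2] lug-facing angle 47.7 d 38.0 r 0.0 F [-0.9 -0.4 -0.8]
disc face n 6864 z 43.28786133029034 circle (647.7382202148438, 82.76602172851562) 56.37381362915039
hub top 628 [648.51531938  82.14295334  59.65653124]
lug top 151 [678.69140185 114.95127202  60.76876102] [671.07510515 107.6027498   57.1344417 ] [686.07827476 123.39914877  62.61505585]
```

View pics/w5.png

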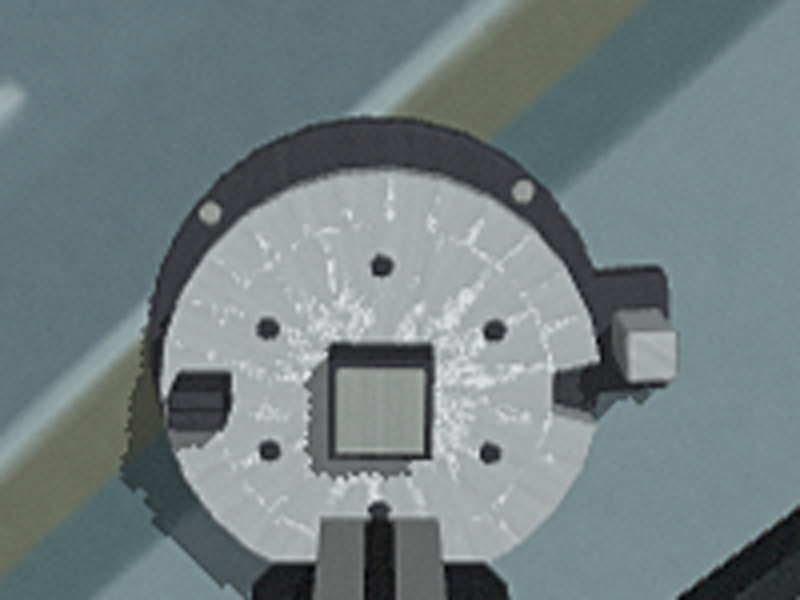

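The notch is at about (575,390), the block top at (651,356) and the lug at (200,400). Next I need the angles.

Run:
```python
from h import *
for f,cc in (('w5.npz',(648,82.5)),('w1.npz',(648.3,83.6))):
    w=dict(np.load(f));C=cloud(w);g=w['frame'].mean(-1)
    # disc centre: robust circle fit on face-edge via contour + least squares
    m=(colmask(w,C,39,47,cc,60)&(g>110)).astype(np.uint8)
    c,_=cv2.findContours(m,cv2.RETR_EXTERNAL,cv2.CHAIN_APPROX_NONE);c=max(c,key=len)[:,0]
    E=np.array([plane(w,u,v,43)[:2] for u,v in c])
    from scipy.optimize import least_squares
    q=least_squares(lambda p:np.hypot(*(E-p[:2]).T)-56,[*cc],loss='soft_l1',f_scale=.5).x
    A=lambda p:round(float(np.degrees(np.arctan2(p[1]-q[1],p[0]-q[0]))),1)
    lt=colmask(w,C,59,64,q,60)&~colmask(w,C,0,99,q,26)
    ht=colmask(w,C,58,62,q,14)&(g>100);lp=C[lt].mean(0)
    b=(C[...,2]>32.5)&(C[...,2]<37)&(np.hypot(C[...,0]-q[0],C[...,1]-q[1])>61)&(np.hypot(C[...,0]-q[0],C[...,1]-q[1])<85)
    bp=C[b]; bc=bp[:,:2].mean(0)
    # notch: angular middle of missing face pixels at radius 46..54
    r=np.hypot(E[:,0]-q[0],E[:,1]-q[1]);a=np.degrees(np.arctan2(E[:,1]-q[1],E[:,0]-q[0]))
    hr=cv2.minAreaRect(np.array([plane(w,u,v,60)[:2] for v,u in np.argwhere(ht)],np.float32))
    k=(r<52)&(r>40);n=E[k]
    print('centre',q.round(1),'lug',A(lp),np.hypot(*(lp[:2]-q)).round(1),'block',len(bp),bc.round(1),A(bc),np.hypot(*(bc-q)).round(1),'hub',np.round(hr[0],1),np.round(hr[1],1),round(hr[2],1))
    print('inner contour',[(round(x),round(y,1)) for x,y in zip(a[k],r[k])][::3])
```

```text
centre [648.2  82.3] lug 47.2 44.9 block 161 [605.3  26.2] -127.4 70.6 hub [647.   81.9] [23.5 21.7] 47.9
inner contour [(43, np.float64(51.1)), (42, np.float64(48.1)), (42, np.float64(45.0)), (41, np.float64(42.0)), (62, np.float64(41.5)), (65, np.float64(44.2)), (67, np.float64(48.3)), (66, np.float64(51.3)), (117, np.float64(51.1)), (117, np.float64(47.5)), (115, np.float64(44.2)), (114, np.float64(41.0)), (160, np.float64(42.8)), (158, np.float64(46.0)), (158, np.float64(49.7)), (160, np.float64(51.5)), (-142, np.float64(50.2)), (-141, np.float64(46.9)), (-139, np.float64(43.5)), (-134, np.float64(43.2)), (-130, np.float64(43.0)), (-126, np.float64(44.2)), (-125, np.float64(47.3)), (-124, np.float64(50.4))]
centre [648.5  83.2] lug -106.5 44.5 block 169 [604.   27.1] -128.4 71.6 hub [649.2  83.1] [21.5 21.5] 73.5
inner contour [(-19, np.float64(51.8)), (-15, np.float64(50.9)), (-13, np.float64(49.2)), (-13, np.float64(45.5)), (-14, np.float64(42.1)), (24, np.float64(40.8)), (28, np.float64(42.2)), (31, np.float64(44.8)), (29, np.float64(47.8)), (27, np.float64(51.0)), (64, np.float64(48.6)), (66, np.float64(44.3)), (71, np.float64(43.9)), (76, np.float64(43.9)), (80, np.float64(44.1)), (82, np.float64(46.9)), (83, np.float64(50.0))]
```

Run:
```python
from h import *
for f,q,box in (('w5.npz',(648.2,82.3),(370,390,228,250)),('w1.npz',(648.5,83.2),(244,268,190,214))):
    w=dict(np.load(f));C=cloud(w);q=np.array(q);g=w['frame'].mean(-1)
    u0,u1,v0,v1=box
    print(f);print(g[v0:v1:2,u0:u1].astype(int) if 0 else '')
    for thr in (33.2,34,34.5):
        m=np.zeros(g.shape,bool);m[v0:v1,u0:u1]=(C[v0:v1,u0:u1,2]>thr)&(C[v0:v1,u0:u1,2]<38)
        P=np.array([plane(w,u,v,34)[:2] for v,u in np.argwhere(m)],np.float32)
        r=cv2.minAreaRect(P);p=P.mean(0)
        for n,x in(('mean',p),('rect',np.array(r[0]))):
            d=x-q;print(thr,n,len(P),x.round(1),'ang',np.degrees(np.arctan2(d[1],d[0])).round(1),np.hypot(*d).round(1),np.round(r[1],1),round(r[2],1))
    m=np.zeros(g.shape,bool);m[v0:v1,u0:u1]=g[v0:v1,u0:u1]>185
    P=np.array([plane(w,u,v,34)[:2] for v,u in np.argwhere(m)],np.float32);r=cv2.minAreaRect(P);d=np.array(r[0])-q
    print('bright',len(P),'z',np.median(C[m][:,2]).round(1),P.mean(0),np.degrees(np.arctan2(d[1],d[0])).round(1),np.hypot(*d).round(1),np.round(r[1],1),round(r[2],1))
```

```text
w5.npz

33.2 mean 139 [605.   26.3] ang -127.6 70.7 [14. 12.] 47.9
33.2 rect 139 [605.1  26.2] ang -127.6 70.7 [14. 12.] 47.9
34 mean 86 [604.5  26.4] ang -128.0 70.9 [11.5 12.4] 50.8
34 rect 86 [605.   26.3] ang -127.7 70.8 [11.5 12.4] 50.8
34.5 mean 50 [604.4  26.5] ang -128.1 70.9 [12.  10.9] 47.9
34.5 rect 50 [604.6  26.5] ang -128.0 70.8 [12.  10.9] 47.9Traceback (most recent call last):
  File "<stdin>", line 13, in <module>
cv2.error: OpenCV(4.12.0) /io/opencv/modules/imgproc/src/convhull.cpp:143: error: (-215:Assertion failed) total >= 0 && (depth == CV_32F || depth == CV_32S) in function 'convexHull'
```

Request:
{"method": "apply_moves", "body": {"xyz": [[0,-0.3,1],[0,-0.3,1],[0,-0.3,1],[0,-0.3,1],[0,-0.3,1],[0,-0.3,1],[0,0,1],[0,0,0],[-0.4,0,0],[-0.3,0,0],[-0.1,0,0],[-0.048,-0.015,0],[-0.048,-0.015,0],[-0.048,-0.015,0],[0,0,0],[0,0,0]], "delta_rot": [[0,0,0],[0,0,0],[0,0,0],[0,0,0],[0,0,0],[0,0,0],[0,0,0],[0,0,0],[0,0,0],[0,0,0],[0,0,0],[0,0,-0.25],[0,0,-0.25],[0,0,-0.25],[0,0,0],[0,0,0]], "hand": [1,1,1,1,1,1,1,1,1,1,1,1,1,1,1,1]}}

```text
clock: 13.85
position: [688.4, 109.0, 50.3]
ee_rot: [0.946, -0.323, 0.0, -0.0]
contact_force: [0.6, 0.6, -0.9]
gripper_width: 0.1
grasp_force: 0.1
```

Request:
{"method": "apply_moves", "body": {"xyz": [[0.4,0,0],[0.4,0,0],[0,0,-1],[0,0.3,-1],[0,0.3,-1],[0,0.3,-1],[0,0.3,-1],[0,0.3,-1],[0,0.3,-1],[0,0,0],[0,0,0]], "delta_rot": [[0,0,0],[0,0,0],[0,0,0],[0,0,0],[0,0,0],[0,0,0],[0,0,0],[0,0,0],[0,0,0],[0,0,0],[0,0,0]], "hand": [1,1,1,1,1,1,1,1,1,1,1]}}

```text
clock: 14.77
position: [677.9, 60.2, 227.1]
ee_rot: [0.946, -0.323, 0.002, -0.001]
contact_force: [-0.4, -0.3, -1.1]
gripper_width: -0.4
grasp_force: 0.0
```

```bash
cat >> h.py <<'E'
from scipy.optimize import least_squares
def angles(w,cc=(648.2,82.7),z=43):
    C=cloud(w);g=w['frame'].mean(-1)
    m=(colmask(w,C,z-4,z+4,cc,60)&(g>110)).astype(np.uint8)
    c,_=cv2.findContours(m,cv2.RETR_EXTERNAL,cv2.CHAIN_APPROX_NONE);c=max(c,key=len)[:,0]
    E=np.array([plane(w,u,v,z)[:2] for u,v in c])
    q=least_squares(lambda p:np.hypot(*(E-p[:2]).T)-56,[*cc],loss='soft_l1',f_scale=.5).x
    A=lambda p:np.degrees(np.arctan2(p[...,1]-q[1],p[...,0]-q[0])).round(1)
    D=np.hypot(C[...,0]-q[0],C[...,1]-q[1])
    l=C[(C[...,2]>z+15.5)&(C[...,2]<z+21)&(D>26)&(D<60)].mean(0)
    b=C[(C[...,2]>33.2)&(C[...,2]<38)&(D>62)&(D<82)].mean(0)
    h=C[(C[...,2]>z+14)&(C[...,2]<z+20)&(D<12)].mean(0)
    r=np.hypot(*(E-q).T);a=A(E);k=(r<54)&(r>42)&(abs(a-A(b))<20)
    print('centre',q.round(1),'lug',A(l),'block',A(b),'hub top',h.round(1),'notch edges',a[k].min() if k.any() else 0,a[k].max() if k.any() else 0,'face z',np.median(C[m>0][:,2]).round(1))
E
python3 - <<'E'
from h import *
tool();s,w=wrist();angles(w)
np.savez('w6.npz',**{k:w[k] for k in['frame','range_z','camera_matrix','R','t']})
cv2.imwrite('pics/w6.png',cv2.resize(w['frame'][150:300,220:420],(800,600),interpolation=cv2.INTER_CUBIC)[:,:,::-1])
E
```

```text
pos [677.9  60.2 227.1] lug-facing angle 52.3 d 37.9 r -0.2 F [-0.4 -0.3 -1.1]
centre [648.5  81.9] lug 52.8 block -127.9 hub top [648.4  82.   58.8] notch edges -137.1 -119.2 face z 42.0
```

View pics/w6.png

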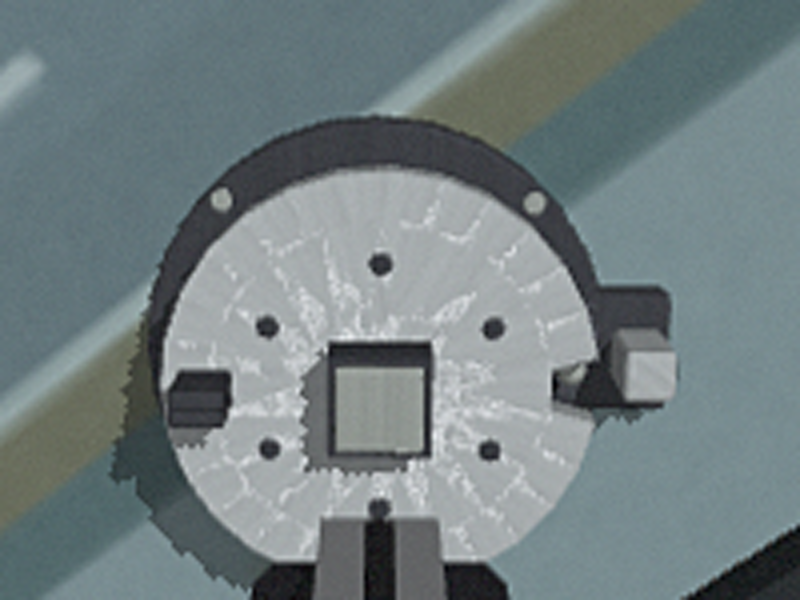

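The pin shows inside the notch at (572,375), and the measured angles agree to within 1° (notch −128, block −127.9). Now I move over the hub and go down.

Request:
{"method": "apply_moves", "body": {"xyz": [[-0.74,0.01,0],[-0.74,0.01,0],[0,0,1],[0,0,1],[0,0,1],[0,0,1],[0,0,1],[0,0,0.8],[0,0,0.4],[0,0,0],[0,0,0]], "delta_rot": [[0,0,0],[0,0,0],[0,0,0],[0,0,0],[0,0,0],[0,0,0],[0,0,0],[0,0,0],[0,0,0],[0,0,0],[0,0,0]], "hand": [1,1,1,1,1,1,1,1,1,1,1]}}

```text
clock: 15.73
position: [647.1, 83.1, 69.0]
ee_rot: [0.947, -0.323, -0.001, 0.001]
contact_force: [-0.1, 0.5, 0.6]
gripper_width: -0.0
grasp_force: 0.0
```

Request:
{"method": "apply_moves", "body": {"xyz": [[0,0,0.1],[0,0,0.1],[0,0,0.05],[0,0,0.05],[0,0,0.05],[0,0,0.05],[0,0,0.05],[0,0,0.05],[0,0,0.05],[0,0,0.05],[0,0,0]], "delta_rot": [[0,0,0],[0,0,0],[0,0,0],[0,0,0],[0,0,0],[0,0,0],[0,0,0],[0,0,0],[0,0,0],[0,0,0],[0,0,0]], "hand": [1,1,1,1,1,1,1,1,1,1,1]}}

```text
clock: 16.65
position: [647.1, 83.3, 54.9]
ee_rot: [0.947, -0.323, 0.0, -0.0]
contact_force: [-1.0, 0.3, 1.4]
gripper_width: -0.0
grasp_force: 1.3
```

Steady at a low force and 5 mm down, so the disc is sinking onto the pin. I carry on.

Request:
{"method": "apply_moves", "body": {"xyz": [[0,0,0.05],[0,0,0.05],[0,0,0.05],[0,0,0.05],[0,0,0.04],[0,0,0]], "delta_rot": [[0,0,0],[0,0,0],[0,0,0],[0,0,0],[0,0,0],[0,0,0]], "hand": [1,1,1,1,1,1]}}

```text
clock: 17.15
position: [647.1, 83.4, 50.1]
ee_rot: [0.947, -0.322, 0.0, 0.0]
contact_force: [-3.2, 0.2, 8.6]
gripper_width: 0.0
grasp_force: 4.6
```

Request:
{"method": "apply_moves", "body": {"xyz": [[0,0,0.03],[0,0,0.03],[0,0,0]], "delta_rot": [[0,0,0],[0,0,0],[0,0,0]], "hand": [1,1,1]}}

```text
clock: 17.4
position: [647.1, 83.4, 50.1]
ee_rot: [0.947, -0.322, 0.0, 0.0]
contact_force: [-6.2, 0.3, 15.3]
gripper_width: -0.1
grasp_force: 7.6
```

It stopped at 50.1 mm with the force rising, so it is home. I press a little more, lift off straight up, and verify.

Request:
{"method": "apply_moves", "body": {"xyz": [[0,0,0.05],[0,0,0],[0,0,-0.2],[0,0,-0.5],[0,0,-1],[0,0,-1],[0,0,-1],[0,0,-1],[0,0,-1],[0,0,-1],[0.8,0,0],[0.8,0,0],[0,0,0],[0,0,0]], "delta_rot": [[0,0,0],[0,0,0],[0,0,0],[0,0,0],[0,0,0],[0,0,0],[0,0,0],[0,0,0],[0,0,0],[0,0,0],[0,0,0],[0,0,0],[0,0,0],[0,0,0]], "hand": [1,1,1,1,1,1,1,1,1,1,1,1,1,1]}}

```text
clock: 18.57
position: [678.8, 58.2, 212.6]
ee_rot: [0.946, -0.323, -0.001, 0.0]
contact_force: [-0.3, 0.3, -0.1]
gripper_width: 0.5
grasp_force: 0.0
```

Run:
```python
from h import *
tool();s,w=wrist();angles(w,z=33)
C=cloud(w);m=colmask(w,C,28,38,(648.3,82.3),53)&(w['frame'].mean(-1)>110);P=C[m]
A=np.c_[P[:,:2]-P[:,:2].mean(0),np.ones(len(P))];print('plane',np.linalg.lstsq(A,P[:,2],rcond=None)[0],len(P))
```

```text
pos [678.8  58.2 212.6] lug-facing angle 52.3 d 39.9 r -1.2 F [-0.3  0.3 -0.1]
centre [648.3  82.1] lug 51.7 block -127.6 hub top [648.6  81.8  50.1] notch edges -136.3 -119.6 face z 33.3
plane [6.90170617e-04 6.83116597e-04 3.32819026e+01] 6167
```

The disc's top face is at 33.3 mm, against 33 mm expected when home. Its slope is under 0.001, the hub is at 50.1 mm, and the notch is at −128° against −127.6° for the block. I hand it in.

```bash
python3 -c "
from bench import arm
print(arm.job_done())"
```

```text
the job is handed in; nothing more can be done
None
```

The disc was turned about 158° by its lug and pressed fully home, level (slope about 0.001 rad) with its notch over the pin, and the job was handed in at about 18.6 s; no verdict came back.

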